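Present the disc tray

ROBOT

A 6-joint arm with a two-finger parallel gripper is mounted at the origin on a cart in front of the work surface, level with it; the furniture and walls round the work are solid. World frame = base frame: x ahead of the robot, y to its left, z up, the work surface at z = 0. Lengths are in mm, angles in rad, forces in N, time in s.
With the tool pointing down it reaches from about 375 to 825 mm from the base axis. Payload 5.5 kg.
Tool frame: the origin (TCP) lies between the finger pads; the fingertips stand 8 mm ahead of it and the grasp point (between the pads) lies 11 mm behind it; z points along the fingers, y is the direction in which the jaws open and shut (so a half turn about z gives the same grasp; the last joint's range is limited). The gripper opens to 85 mm and grips with 20 to 120 N. Pads are 22 mm wide; open, the fingers measure 114 mm over their backs; the gripper's body (76 mm by 85 mm) begins 54 mm behind the grasp point. The pads swing forward as they close: fully open they stand 13 mm farther back than shut.
Start: joints at [-1.174, 0.314, -0.047, 1.21, 0, 1.571], TCP at [231.878, -553.378, 239.299] pointing down, gripper open.
Joint ranges: [-2.67, 2.67], [-0.69, 1.73], [-1.03, 1.25], [-2.08, 2.16], [-1.42, 1.45], [-3.14, 3.14]. Speed limits (rad/s): [2.39, 2.39, 3.01, 3.14, 3.14, 3.14].

INTERFACE

Orientations are given as a unit quaternion [w, x, y, z].
In Python, from cell import sensors, get_image, job gives the robot as it stands.
- The arm moves only by the tool carry_out, never from a script. Its argument "deltas" is a list of rows, each a list of 4 numbers: the shift along the tool's x, y, z in m, then the turn about the tool's z in rad. A call has 1 to 20 rows; each row shifts and turns the commanded pose from where the row before left it, along the tool's axes as they then stand; what a row does not reach is not made up. A row lasts 1/10 s, in which the tool goes at most 50 mm and 8.59 degrees, less where a joint would pass 70% of its speed; a pose out of reach is approached as far as the arm can. A call is refused whole if a number of a shift passes 0.05 or a number of a turn 0.15, either way. A call with a gripper value outside its range is refused whole. "gripper" is the gripper command: -1 is shut, 1 is fully open, values between are in proportion, set as the call begins (left out, the last holds). The fingers move at their own pace and stop on an object; the grip force is fixed at half the most. Time passes only in rows, so rows that do not move let the fingers close. It gives the time, the measured TCP pose, the force and the opening at its end, in the units of the state.
- sensors.get_state(): the state, without advancing time (a new reading comes with each control period).
- get_image(name): name is "side" or "top" or "wrist"; returns a dict with "frame" (480x640x3 uint8, blue, green, red), "range_z" (480x640 float32, mm along the optical axis (not along the pixel's ray), 0 where there is no reading), "fx", "fy", "cx", "cy" (pixels), "extrinsics" (4x4, takes a point from camera to world coordinates); the wrist camera has in their place "hand_eye" (4x4, takes a point from camera to tool coordinates, whose origin is the TCP and whose axes are the flange's). Camera axes: x right, y down, z forward; pixel columns grow to the right and rows downward; lengths in mm; the calibration is good to about 2 mm. A picture is of the moment at which its call begins: read the wrist's pose just before it.
- job.close_job(): hands the job in, once; it reports no verdict.
The state is a dict: "time_s": time; "qpos": joint angles; "qd": joint speeds; "tau": joint torques, N m; "eef_pos": TCP position; "orientation": TCP orientation; "contact_force": force on the tool from outside, world axes, zero at the start; "moment": the same for the moment, N m; "width": finger opening in mm.
Only numpy, scipy, OpenCV 4.12 (cv2) and the standard library are available. Lean on these libraries where they do the work, as an engineer would, in place of code of your own. Each camera call takes 0.05 s, during which the arm holds its last target. There are 200 camera calls.

TASK

Only one specimen tray may stand out of the two docks at a time: first push the empty tray, which was left partly out, fully home. Then hook a fingertip behind the upright lip of the tray with the round resin disc and draw it gently out to its stop, with the disc still lying in its nest. Do not pinch or lift anything, do not touch the disc, and leave the other things on the bench where they are.

Things in the scene. Friction and masses are not known exactly. Their poses are not given: they have to be found in the camera images.
- disc_dock: fixed dock, foot 160 mm (x) by 135 mm (y), origin under the middle of the foot on the worktop; its +x axis points from its open front to its rear. White foot, aluminium side rails up to 20 mm, and a clear plastic hood over its rear 92 mm only (from x = -12 mm to the rear, hood top 52 mm above the worktop), so the front 68 mm is open above. This one houses the tray with the resin disc; it may be the left or the right dock.
- empty_dock: fixed dock, foot 160 mm (x) by 135 mm (y), origin under the middle of the foot on the worktop; its +x axis points from its open front to its rear. White foot, aluminium side rails up to 20 mm, and a clear plastic hood over its rear 92 mm only (from x = -12 mm to the rear, hood top 52 mm above the worktop), so the front 68 mm is open above. This one houses the empty tray.
- disc_tray (a joint): slide of the tray with the disc, m: 0 = fully home, 0.085 = fully out at its hard stop, moving along the dock's -x. Friction about 1.5 N; it stays where it is left. Starts home.
- empty_tray (a joint): slide of the empty tray, m: same meaning, travel and friction. Starts partly out, at 0.05 to 0.08.
- disc_tray_lip (a point): upright aluminium lip at the front of the disc tray (116 mm wide along y, 5 mm thick, top edge 48 mm above the worktop). This point: middle of its inner (rear) face, at the level of the tray floor, 14 mm above the worktop; axes as the dock's, +x into the dock. Behind it lies an empty finger well 57 mm long (x) and 104 mm wide (y), with a flat floor at the height of this point, ending at an 8 mm high cross wall; with the tray home the hood begins 59 mm behind this point.
- disc_tray_front (a point): blue plastic front panel of the disc tray, fixed directly to the outside of the lip: 122 mm wide, 4 mm thick, from 8 to 42 mm above the worktop. This point: middle of its outer face (25 mm above the worktop); outward is the dock's -x.
- empty_tray_lip (a point): upright aluminium lip at the front of the empty tray (116 mm wide along y, 5 mm thick, top edge 48 mm above the worktop). This point: middle of its inner (rear) face, at the level of the tray floor, 14 mm above the worktop; axes as the dock's, +x into the dock. Behind it lies an empty finger well 57 mm long (x) and 104 mm wide (y), with a flat floor at the height of this point, ending at an 8 mm high cross wall; with the tray home the hood begins 59 mm behind this point.
- empty_tray_front (a point): blue plastic front panel of the empty tray, fixed directly to the outside of the lip: 122 mm wide, 4 mm thick, from 8 to 42 mm above the worktop. This point: middle of its outer face (25 mm above the worktop); outward is the dock's -x.
- disc_tray_nest (a point): centre of the floor of the nest (dark mat) in the grey disc tray, 14 mm above the worktop; the disc rests here with some 6 mm of play. It lies 100.5 mm behind the lip's inner face and travels with the tray.
- disc: clear resin disc with a winged insect, 67 mm across, 24 mm tall, about 85 g, loose in the nest of its tray; origin at the centre of its underside.
- vial_pink: bystander: glass vial with black cap, 23 mm wide and 60 mm tall, standing between the docks near their rear; origin at its underside
- loupe: bystander: folded pocket loupe, 38x30x18 mm, at the far left; origin at its underside
- pen: bystander: black and white marker pen, 135 mm long, lying at the left; origin at its underside
- block_a: bystander: clear resin block with an insect, 30x46x21 mm, at the left; origin at its underside
- block_b: bystander: clear resin block with an insect, 36x64x17 mm, at the right; origin at its underside
- petri: bystander: closed petri dish, 68 mm across, 15 mm tall, at the right; origin at its underside

How it is judged (in metres and radians):
On the way, in this order (a step that is already met when the one before it is completed fails the run):
1. the empty tray is pushed fully home while the disc tray is still in (value of joint empty_tray below 0.006 m and value of joint disc_tray below 0.02 m), for 0.2 s.
2. a finger bears on the inside of the disc tray's lip and draws it (over 10 mm out) (value of joint disc_tray above 0.01 m and contact force between the fingers and disc_tray_c0 above 0.3 N).
3. the disc tray is drawn out to its stop (value of joint disc_tray above 0.078 m), for 0.2 s.
At the end, for the whole second after the job is handed in: Empty tray home within 6 mm, disc tray out to within 7 mm of its 85 mm stop and at rest, the disc flat (within 0.1 rad), at rest and within 15 mm of the nest's centre (value of joint empty_tray below 0.006 m and value of joint disc_tray above 0.078 m and distance between disc and disc_tray_nest below 0.015 m and angle between disc's own z axis and vertical below 0.1 rad and linear speed of disc below 0.02 m/s and velocity of joint disc_tray below 0.01 m/s); the robot touches nothing.
It fails at once if a tray's lip is pinched: fingers bear on the inside lip and the outer front panel at once ((contact force between the fingers and disc_tray_c0 above 1 N and contact force between the fingers and disc_tray_c1 above 1 N) or (contact force between the fingers and empty_tray_c0 above 1 N and contact force between the fingers and empty_tray_c1 above 1 N)).
It fails at once if the disc is touched by the fingers (contact force between the fingers and disc above 0.5 N).
It fails at once if the disc leaves its nest or is lifted (over 20 mm from the nest's centre) (distance between disc and disc_tray_nest above 0.02 m).
It fails at once if the disc tray is jerked out (faster than 0.4 m/s) (velocity of joint disc_tray above 0.4 m/s).
It fails at once if a bystander is shifted by more than 20 mm (distance of any of vial_pink, loupe, pen, block_a, block_b, petri from where it was at the start of the episode above 0.02 m).
It also fails if it takes over 42 s, if anything falls off the work surface, if the arm or the gripper's body presses on something with over 40 N, if the wrist force passes 120 N, or if a joint passes its speed limit or range.

## Working session

There is one attempt and no reset: what is moved stays moved. The work goes in short steps, Python scripts to look and compute and a tool call to move; the robot and the scene stay as the last step left them, time stands still between calls to the robot, and variables do not carry over. Pictures are saved under pics/ and viewed, about 8 in all and at most 12, crops included, and the job is handed in when it is done.

Besides the shell and the picture viewer there is one more tool, called after "Emit:" in YAML: its name, and indented under it one key for each argument. carry_out: Moves the arm, as the interface text tells. Its arguments: {"type":"object","properties":{"deltas":{"type":"array","items":{"type":"array","items":{"type":"number"}}},"gripper":{"type":"number"}},"required":["deltas"]}

```bash
mkdir -p pics; cat > h.py <<'E'
import numpy as np, cv2
from cell import sensors, get_image, job
def cloud(im):
    z=im['range_z']; v,u=np.mgrid[:480,:640]
    P=np.stack([(u-im['cx'])/im['fx']*z,(v-im['cy'])/im['fy']*z,z,np.ones_like(z)],-1)
    return P@np.array(im['extrinsics']).T[:,:3]
E
python3 - <<'E'
from h import *
import pickle
d={}
for n in ('top','side'):
    im=get_image(n); cv2.imwrite(f'pics/{n}0.png',im['frame']); d[n]=im
    print(n,np.round(im['extrinsics'],2).tolist(),im['fx'])
pickle.dump(d,open('d.pkl','wb'))
s=sensors.get_state(); print(s)
E
```

```text
top [[-0.05, -0.97, 0.22, 361.57], [-1.0, 0.05, -0.0, -15.33], [-0.01, -0.22, -0.97, 1139.42], [0.0, 0.0, 0.0, 1.0]] 439.58520431238185
side [[-0.93, -0.15, 0.33, 193.32], [-0.36, 0.41, -0.84, 997.45], [-0.01, -0.9, -0.43, 557.7], [0.0, 0.0, 0.0, 1.0]] 500.8455380110262
{'time_s': 0.1, 'qpos': array([-1.17401134e+00,  3.14202326e-01, -4.79786740e-02,  1.21019739e+00,
        1.84673494e-05,  1.57082306e+00]), 'qd': array([-0.00041444, -0.00266429,  0.00241003, -0.00038621, -0.00068083,
       -0.00174527]), 'tau': array([-6.04741217e-04, -5.40768671e+01,  3.40540195e+01,  1.11642288e-02,
        2.37916618e-05,  1.60906147e-06]), 'eef_pos': array([ 231.68173906, -552.91287488,  238.4927644 ]), 'orientation': array([-7.77332025e-04,  9.80387003e-01,  1.97080437e-01, -1.46864883e-04]), 'contact_force': array([ 0.81452244, -0.33803298,  1.20920223]), 'moment': array([-0.0050896 , -0.01643035, -0.01196857]), 'width': 85.46533809124358}
```

View pics/top0.png

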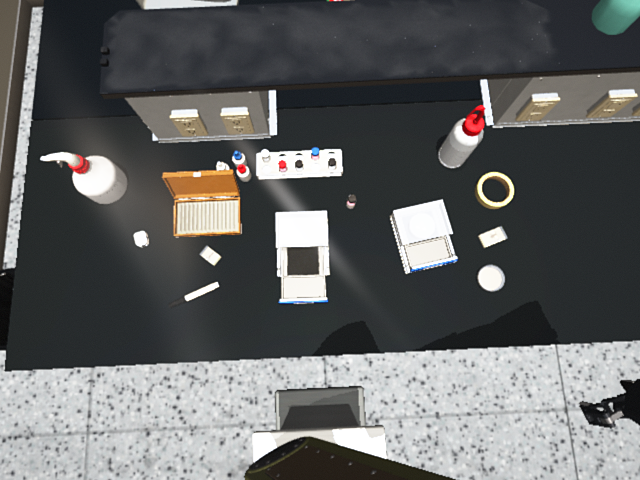

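View pics/side0.png

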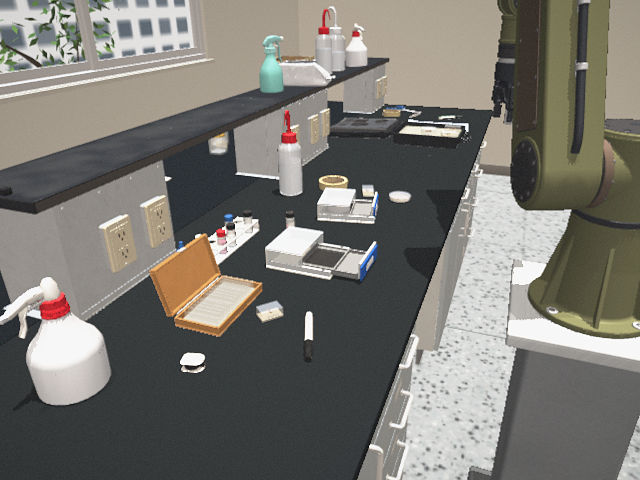

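The left dock (top image, about (303,255)) has its tray partly out and the dark nest empty. The right dock (about (425,237)) is home and holds the disc. Next I'll measure both.

```bash
python3 - <<'E'
from h import *
import pickle
d=pickle.load(open('d.pkl','rb'))
im=d['top'];P=cloud(im);f=im['frame'].astype(int)
b=(f[...,0]>f[...,2]+50)&(f[...,0]>90)
for nm,(u0,u1,v0,v1) in dict(left=(260,345,200,315),right=(380,470,190,285)).items():
    m=np.zeros((480,640),bool);m[v0:v1,u0:u1]=1
    def rect(k,t):
        p=P[k][:,:2].astype(np.float32)
        if len(p)<8: print(nm,t,len(p));return
        r=cv2.minAreaRect(p);print(nm,t,len(p),np.round(P[k].mean(0),1),np.round(r[0],1),np.round(r[1],1),round(r[2],1))
        print('   ',np.round(cv2.boxPoints(r),0).tolist())
    z=P[...,2]
    rect(m&b&(z>5),'blue'); rect(m&(z>44)&(z<60),'hood'); rect(m&(z>5),'all')
    rect(m&(z>40)&(z<60)&~cv2.dilate(((z>47)*1).astype(np.uint8),None).astype(bool),'x')
    print(np.histogram(z[m],bins=np.arange(-6,70,4)))
c=cv2.resize(im['frame'][185:315,260:470],None,fx=3.8,fy=3.8,interpolation=cv2.INTER_CUBIC);cv2.imwrite('pics/c.png',c)
E
```

```text
left blue 112 [455.   20.8  38.7] [455.3  22.6] [119.3   4. ] 89.1
    [[452.0, -37.0], [456.0, -37.0], [458.0, 82.0], [454.0, 82.0]]
left hood 1931 [625.6  19.2  52.2] [569.1  20.6] [130.7 231.6] 88.4
    [[452.0, -42.0], [683.0, -48.0], [687.0, 83.0], [455.0, 89.0]]
left all 4619 [569.7  19.4  41.3] [547.1  24.6] [223.3 367.2] 87.5
    [[359.0, -79.0], [726.0, -95.0], [735.0, 128.0], [368.0, 144.0]]
left x 16 [454.3  17.5  42.6] [454.2   6.4] [ 2.6 86.9] 0.6
    [[452.0, 50.0], [453.0, -37.0], [456.0, -37.0], [455.0, 50.0]]
(array([ 649, 3281, 1290,  110,  625, 1177,  392,  172,   24,   11,    6,
         38,   36,  294, 1220,  396,    6,    0]), array([-6, -2,  2,  6, 10, 14, 18, 22, 26, 30, 34, 38, 42, 46, 50, 54, 58,
       62, 66]))
right blue 108 [ 531.  -311.1   39.3] [ 531.1 -311.4] [  5.5 121.5] 9.3
    [[519.0, -252.0], [538.0, -372.0], [544.0, -371.0], [524.0, -251.0]]
right hood 1929 [ 634.  -292.    52.2] [ 608.5 -297.7] [160.9 132.5] 10.4
    [[517.0, -247.0], [541.0, -377.0], [700.0, -348.0], [676.0, -218.0]]
right all 3546 [ 604.8 -292.3   46.7] [ 526.  -264.7] [267.4 534.2] 60.0
    [[228.0, -247.0], [690.0, -514.0], [824.0, -282.0], [362.0, -15.0]]
right x 18 [ 527.  -295.3   42.2] [ 529.7 -311.2] [  2.2 118.7] 9.6
    [[519.0, -253.0], [538.0, -370.0], [541.0, -370.0], [521.0, -252.0]]
(array([ 637, 3228, 1204,  116,  357,  547,  217,  117,   25,   29,   20,
         56,   50,  282, 1220,  397,    7,    0]), array([-6, -2,  2,  6, 10, 14, 18, 22, 26, 30, 34, 38, 42, 46, 50, 54, 58,
       62, 66]))
```

View pics/c.png

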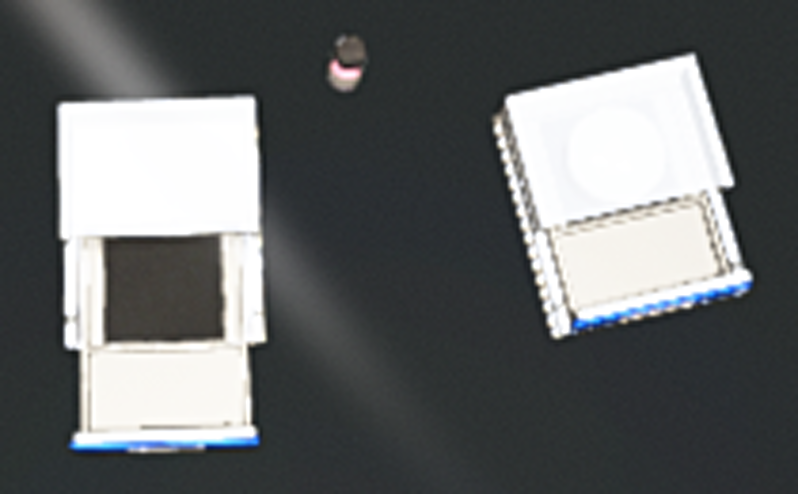

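Emit:
carry_out:
  deltas:
    - [0, 0, 0, 0.14]
    - [0, 0, 0, 0.14]
    - [0, 0, 0, 0.14]
    - [0, 0, 0, 0]
  gripper: -1

```text
time_s: 0.5
eef_pos: [231.7, -553.1, 238.8]
orientation: [-0.0, 1.0, -0.012, -0.0]
contact_force: [-0.3, -0.1, 0.1]
width: 28.2
```

Emit:
carry_out:
  deltas:
    - [0.012, -0.0385, 0.004, 0]
    - [0.012, -0.0385, 0.004, 0]
    - [0.012, -0.0385, 0.004, 0]
    - [0.012, -0.0385, 0.004, 0]
    - [0.012, -0.0385, 0.004, 0]
    - [0.012, -0.0385, 0.004, 0]
    - [0.012, -0.0385, 0.004, 0]
    - [0.012, -0.0385, 0.004, 0]
    - [0.012, -0.0385, 0.004, 0]
    - [0.012, -0.0385, 0.004, 0]
    - [0.012, -0.0385, 0.004, 0]
    - [0.012, -0.0385, 0.004, 0]
    - [0.012, -0.0385, 0.004, 0]
    - [0.012, -0.0385, 0.004, 0]
    - [0.012, -0.0385, 0.004, 0]
    - [0, 0, 0, 0]
    - [0, 0, 0, 0]

```text
time_s: 2.2
eef_pos: [424.8, 3.1, 179.0]
orientation: [-0.007, 1.0, 0.0, -0.001]
contact_force: [0.2, -0.4, 0.4]
width: -0.4
```

Emit:
carry_out:
  deltas:
    - [0, -0.009, 0.03, 0.012]
    - [0, -0.009, 0.03, 0.012]
    - [0, 0, 0.03, 0]
    - [0, 0, 0.03, 0]
    - [0, 0, 0, 0]
    - [0, 0, 0, 0]

```text
time_s: 2.8
eef_pos: [424.4, 5.7, 60.0]
orientation: [-0.015, 1.0, -0.004, -0.001]
contact_force: [0.0, 0.1, 1.4]
width: -0.0
```

```bash
python3 - <<'E'
from h import *
s=sensors.get_state();print(s['eef_pos'],s['orientation'],s['qpos'])
im=get_image('side');P=cloud(im)
x,y,z=s['eef_pos']
m=(abs(P[...,0]-x)<40)&(abs(P[...,1]-y)<40)&(P[...,2]>5)&(P[...,2]<150)&(im['range_z']>0)
p=P[m&(P[...,0]<447)];print(len(p),p.min(0),p.max(0))
t=p[p[:,2]<p[:,2].min()+25];print(t.min(0),t.max(0))
v,u=map(int,np.argwhere(m).mean(0));c=im['frame'][max(0,v-80):v+80,max(0,u-100):u+100]
cv2.imwrite('pics/s1.png',cv2.resize(c,None,fx=3.5,fy=3.5))
E
```

```text
[424.37156641   5.65798914  60.02091198] [-1.48313004e-02  9.99883022e-01 -3.61443386e-03 -9.54183348e-04] [-0.00922704  0.15231745 -0.70417635  0.71637802  0.02965249  3.13956452]
410 [405.97636308 -32.49560645  51.39221977] [445.75598584  45.52495369 149.75044156]
[ 4.13842918e+02 -6.71618975e-02  5.13922198e+01] [436.34072833  20.90783859  75.99580988]
```

View pics/s1.png

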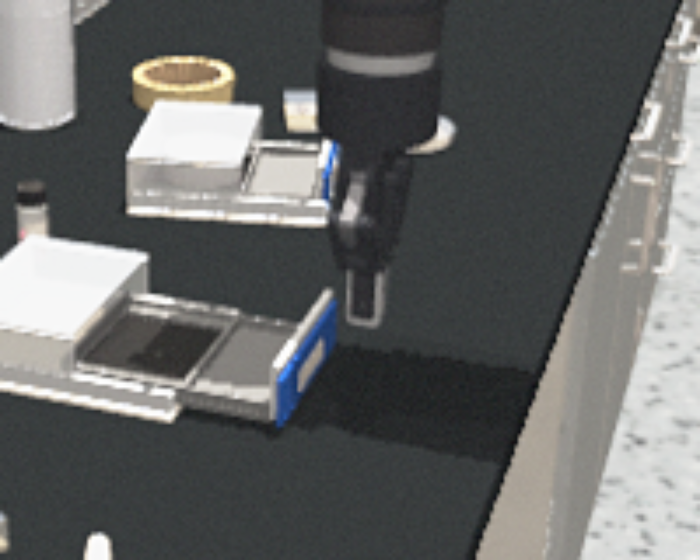

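Joint 6 is against its limit of 3.14, so the tool tilted slightly. A quarter turn back brings it to mid-range, and the closed finger pair works just as well that way round.

Emit:
carry_out:
  deltas:
    - [0, 0, 0, -0.145]
    - [0, 0, 0, -0.145]
    - [0, 0, 0, -0.145]
    - [0, 0, 0, -0.145]
    - [0, 0, 0, -0.145]
    - [0, 0, 0, -0.145]
    - [0, 0, 0, -0.145]
    - [0, 0, 0, -0.145]
    - [0, 0, 0, -0.145]
    - [0, 0, 0, -0.145]
    - [0, 0, 0, -0.12]
    - [0, 0, 0, 0]
    - [0, 0, 0, 0]

```text
time_s: 4.15
eef_pos: [426.2, 6.3, 61.0]
orientation: [-0.01, 0.711, 0.703, 0.011]
contact_force: [-0.3, 0.3, -0.8]
width: -0.3
```

```bash
python3 - <<'E'
from h import *
from scipy.spatial.transform import Rotation as R
s=sensors.get_state();q=s['orientation'];print(s['eef_pos'],s['qpos']);print(R.from_quat([q[1],q[2],q[3],q[0]]).as_matrix().round(3))
E
```

```text
[426.17309963   6.30777987  60.99297789] [-0.00780067  0.151092   -0.70287911  0.71510819  0.02983406  1.57314926]
[[ 0.01   1.     0.002]
 [ 1.    -0.01   0.03 ]
 [ 0.03   0.002 -1.   ]]
```

Emit:
carry_out:
  deltas:
    - [0.014, 0, 0.015, 0]
    - [0, 0, 0.015, 0]
    - [0, 0.01, 0, 0]
    - [0, 0.01, 0, 0]
    - [0, 0.01, 0, 0]
    - [0, 0.01, 0, 0]
    - [0, 0.01, 0, 0]
    - [0, 0.01, 0, 0]
    - [0, 0.008, 0, 0]
    - [0, 0, 0, 0]

```text
time_s: 5.15
eef_pos: [495.2, 21.0, 30.4]
orientation: [-0.01, 0.71, 0.704, 0.011]
contact_force: [-1.1, 0.3, -0.1]
width: -0.3
```

Emit:
carry_out:
  deltas:
    - [0, 0.004, 0, 0]
    - [0, 0.004, 0, 0]
    - [0, 0.004, 0, 0]
    - [0, 0, 0, 0]

```text
time_s: 5.55
eef_pos: [505.8, 20.8, 30.1]
orientation: [-0.011, 0.71, 0.704, 0.011]
contact_force: [-0.3, 0.7, 0.1]
width: -0.2
```

Emit:
carry_out:
  deltas:
    - [0, 0.002, 0, 0]
    - [0, 0.002, 0, 0]
    - [0, 0, 0, 0]

```text
time_s: 5.85
eef_pos: [509.4, 20.8, 30.1]
orientation: [-0.011, 0.71, 0.704, 0.01]
contact_force: [-0.6, 0.0, -0.0]
width: -0.1
```

Emit:
carry_out:
  deltas:
    - [0, 0.002, 0, 0]
    - [0, 0.002, 0, 0]
    - [0, 0, 0, 0]

```text
time_s: 6.15
eef_pos: [512.4, 20.7, 29.9]
orientation: [-0.011, 0.71, 0.704, 0.01]
contact_force: [-4.4, -0.2, 2.0]
width: 0.4
```

Emit:
carry_out:
  deltas:
    - [0, 0.002, 0, 0]
    - [0, 0.002, 0, 0]
    - [0, 0, 0, 0]

```text
time_s: 6.45
eef_pos: [512.5, 20.7, 29.3]
orientation: [-0.014, 0.71, 0.704, 0.008]
contact_force: [-14.7, -0.2, 12.1]
width: -0.1
```

The tray is home: the finger stopped hard at x = 512 mm and the force rose to 15 N. I'll back off, lift and go to the disc tray.

Emit:
carry_out:
  deltas:
    - [0, -0.015, 0, 0]
    - [0, -0.015, 0, 0]
    - [0, 0, -0.03, 0]
    - [0, 0, -0.03, 0]
    - [0, 0, -0.03, 0]
    - [-0.033, 0.008, 0, 0]
    - [-0.033, 0.008, 0, 0]
    - [-0.033, 0.008, 0, 0]
    - [-0.033, 0.008, 0, 0]
    - [-0.033, 0.008, 0, 0]
    - [-0.033, 0.008, 0, 0]
    - [-0.033, 0.008, 0, 0]
    - [-0.033, 0.008, 0, 0]
    - [-0.033, 0.008, 0, 0]
    - [-0.033, 0.008, 0, 0]
    - [0, 0, 0, -0.1]
    - [0, 0, 0, -0.092]
    - [0, 0, 0, 0]
    - [0, 0, 0, 0]

```text
time_s: 8.35
eef_pos: [565.1, -312.4, 110.1]
orientation: [-0.009, 0.64, 0.769, 0.011]
contact_force: [0.4, 0.8, 0.5]
width: 0.2
```

```bash
python3 - <<'E'
from h import *
from scipy.spatial.transform import Rotation as R
s=sensors.get_state();q=s['orientation'];M=R.from_quat([q[1],q[2],q[3],q[0]]).as_matrix();print(s['eef_pos'],s['qpos']);print(M.round(3))
a=np.radians(10.4);t=np.array([529,-312,0])+36*np.array([np.cos(a),np.sin(a),0]);t[2]=80
print(t,(M.T@(t-s['eef_pos'])).round(1))
im=get_image('top');P=cloud(im)
# empty tray check + finger
f=im['frame'].astype(int);b=(f[...,0]>f[...,2]+50)&(f[...,0]>90)
m=np.zeros(b.shape,bool);m[200:315,260:345]=1;p=P[m&b];print(len(p),p.mean(0))
cv2.imwrite('pics/t2.png',cv2.resize(im['frame'][185:315,260:470],None,fx=3.8,fy=3.8,interpolation=cv2.INTER_CUBIC))
E
```

```text
[ 565.13732225 -312.37672203  110.14231329] [-0.51780839  0.48378754 -0.09943627  1.00205795  0.02571967  0.8701919 ]
[[-0.182  0.983  0.   ]
 [ 0.983  0.182  0.03 ]
 [ 0.029  0.006 -1.   ]]
[ 564.40857295 -305.50131077   80.        ] [ 6.   0.4 30.3]
122 [525.96249546  22.32267515  38.25237445]
```

View pics/t2.png

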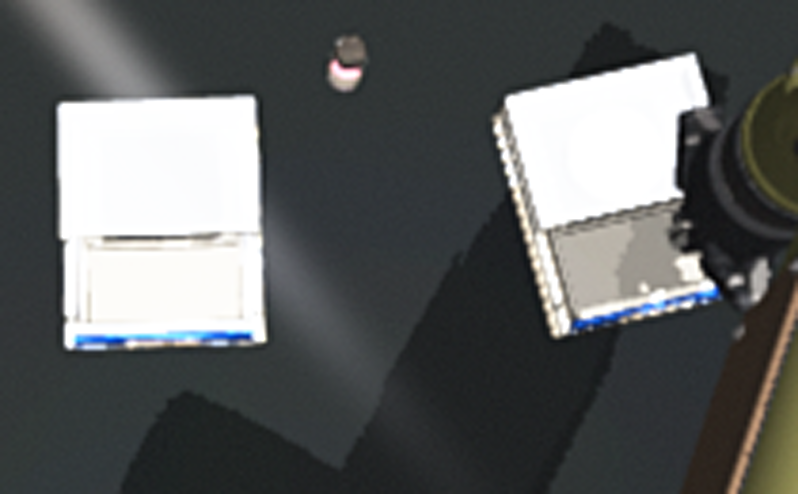

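Emit:
carry_out:
  deltas:
    - [0.006, -0.002, 0.02, 0]
    - [0, 0, 0.02, 0]
    - [0, 0, 0.02, 0]
    - [0, 0, 0.01, 0]
    - [0, 0, 0.007, 0]
    - [0, 0, 0, 0]

```text
time_s: 9.0
eef_pos: [561.4, -304.0, 32.7]
orientation: [-0.01, 0.639, 0.769, 0.011]
contact_force: [0.0, 0.9, 0.8]
width: -0.1
```

```bash
python3 - <<'E'
from h import *
s=sensors.get_state();print(s['eef_pos'],s['contact_force'])
im=get_image('side');cv2.imwrite('pics/s2.png',cv2.resize(im['frame'][140:260,270:430],None,fx=4.5,fy=4.5,interpolation=cv2.INTER_CUBIC))
E
```

```text
[ 561.39714171 -304.04629104   32.74540413] [0.02468149 0.89672583 0.75247151]
```

View pics/s2.png

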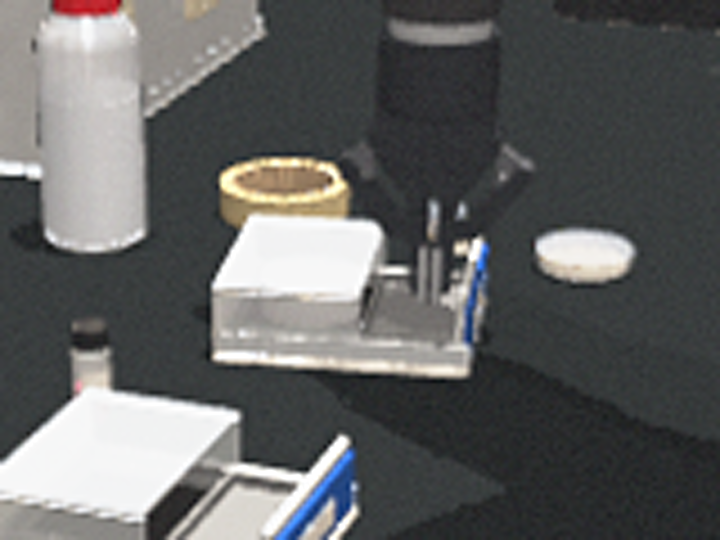

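The side view shows the fingertips inside the well, at about (430,285) between the hood at (380,260) and the lip at (475,280), and clear of both. I'll draw it out slowly.

Emit:
carry_out:
  deltas:
    - [0, -0.002, 0, 0]
    - [0, -0.003, 0, 0]
    - [0, -0.003, 0, 0]
    - [0, -0.003, 0, 0]
    - [0, -0.003, 0, 0]
    - [0, -0.003, 0, 0]
    - [0, -0.004, 0, 0]
    - [0, -0.004, 0, 0]
    - [0, -0.004, 0, 0]
    - [0, -0.004, 0, 0]
    - [0, -0.004, 0, 0]
    - [0, -0.004, 0, 0]

```text
time_s: 10.25
eef_pos: [521.0, -312.0, 33.1]
orientation: [-0.01, 0.639, 0.769, 0.011]
contact_force: [1.9, -0.1, 0.5]
width: -0.1
```

Emit:
carry_out:
  deltas:
    - [0, -0.004, 0, 0]
    - [0, -0.004, 0, 0]
    - [0, -0.004, 0, 0]
    - [0, -0.004, 0, 0]
    - [0, -0.004, 0, 0]
    - [0, -0.004, 0, 0]
    - [0, -0.004, 0, 0]
    - [0, -0.004, 0, 0]
    - [0, -0.003, 0, 0]
    - [0, -0.003, 0, 0]
    - [0, -0.002, 0, 0]
    - [0, 0, 0, 0]

```text
time_s: 11.45
eef_pos: [481.4, -319.2, 32.7]
orientation: [-0.01, 0.639, 0.769, 0.011]
contact_force: [-0.1, 0.8, 0.3]
width: -0.2
```

Emit:
carry_out:
  deltas:
    - [0, -0.002, 0, 0]
    - [0, -0.002, 0, 0]
    - [0, -0.002, 0, 0]
    - [0, -0.002, 0, 0]
    - [0, -0.001, 0, 0]
    - [0, 0, 0, 0]

```text
time_s: 12.05
eef_pos: [472.8, -320.9, 32.8]
orientation: [-0.01, 0.639, 0.769, 0.011]
contact_force: [0.8, 1.0, 0.6]
width: 0.1
```

Emit:
carry_out:
  deltas:
    - [0, -0.002, 0, 0]
    - [0, -0.002, 0, 0]
    - [0, -0.001, 0, 0]
    - [0, 0, 0, 0]

```text
time_s: 12.45
eef_pos: [469.9, -321.4, 32.9]
orientation: [-0.009, 0.639, 0.769, 0.013]
contact_force: [6.0, 2.5, -3.1]
width: -0.2
```

Emit:
carry_out:
  deltas:
    - [0, 0.004, 0, 0]
    - [0, 0.006, 0, 0]
    - [0, 0, 0, 0]
    - [0, 0, -0.02, 0]
    - [0, 0, -0.03, 0]
    - [0, 0, -0.03, 0]
    - [0, 0, -0.03, 0]
    - [0, 0, -0.03, 0]
    - [-0.03, 0, 0, 0]
    - [-0.03, 0, 0, 0]
    - [-0.03, 0, 0, 0]
    - [-0.03, 0, 0, 0]
    - [0, 0, 0, 0]
    - [0, 0, 0, 0]

```text
time_s: 13.85
eef_pos: [499.6, -442.2, 168.6]
orientation: [-0.01, 0.639, 0.769, 0.011]
contact_force: [-0.4, -0.1, 0.7]
width: -0.2
```

```bash
python3 - <<'E'
from h import *
import pickle
d=pickle.load(open('d.pkl','rb'))
s=sensors.get_state();print(s['eef_pos'],s['contact_force'])
im=get_image('top');P=cloud(im);f=im['frame'].astype(int);b=(f[...,0]>f[...,2]+50)&(f[...,0]>90)
for u0,u1 in((260,345),(380,470)):
    m=np.zeros(b.shape,bool);m[190:325,u0:u1]=1;p=P[m&b&(P[...,2]>5)];print(len(p),p.mean(0))
cv2.imwrite('pics/t3.png',cv2.resize(im['frame'][160:330,260:530],None,fx=2.9,fy=2.9,interpolation=cv2.INTER_CUBIC))
E
```

```text
[ 499.6459439  -442.15510648  168.64972556] [-0.38485726 -0.07693296  0.66893287]
122 [523.22259665  20.72833045  56.31923782]
80 [ 446.66744661 -321.62855188   57.50419947]
```

View pics/t3.png

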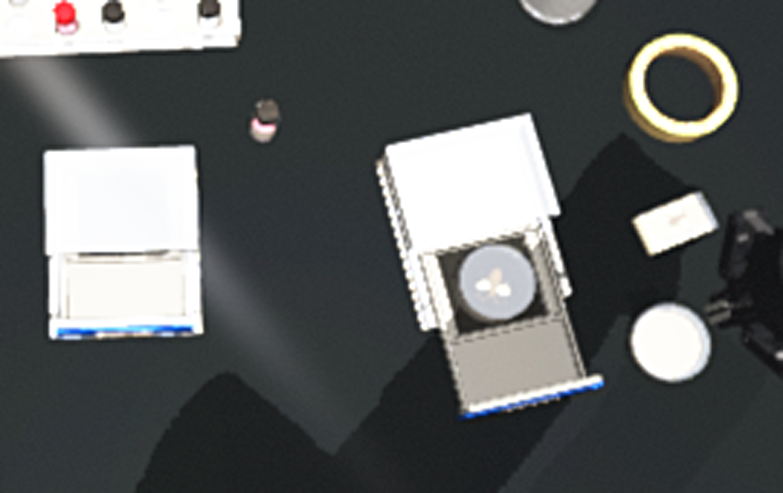

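The top view shows the empty tray flush. The disc tray is out with the disc (495,285) lying in its nest, and the vial, block and petri dish are in place. The tray moved about 84 mm and the robot is clear.

```bash
python3 -c "
from h import *
job.close_job()"
```

```text
the job is handed in; nothing more can be done
```

I pushed the empty (left) tray home, then hooked the shut fingers behind the lip of the disc (right) tray, drew it out to its stop, and handed the job in. The time at my last check was about 14 s; the hand-in reports no verdict.

**Last checks:**
- **Empty tray:** it met its hard stop with about 15 N. The camera puts its front at x ≈ 523–526 mm, against about 525 mm expected when home.
- **Disc tray:** its front moved about 84 mm by camera, and the pull ended on a firm stop at about 6 N.
- **Disc:** in the top view it lies in its nest. I judged this by eye and did not measure its offset or tilt.
- **Bystanders:** the vial, block_b and petri dish look undisturbed in the last view. I did not re-check the loupe, pen and block_a, but the arm never went near them.
- **Robot:** it stands clear of everything.

**Two things that did not go cleanly:**
- My first tool angle put joint 6 at its limit, so I turned the gripper a quarter turn. A tilt of about 1.7° remained, with no visible effect.
- The heights in the last depth reading were about 18 mm higher than before (57 instead of 39 mm), so the 84 mm is approximate. The firm stop supports it.

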